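Close the screw tin with its double lid and take the outer lid off again

TASK

The double lid of the screw tin hangs by its knob in the fork of the hanger. Lift it up and off the fork, both lids together, lower it onto the open tin so that the inner lid seats fully in the mouth, and let go of the knob; then lift the outer lid alone by its collar, leaving the inner lid seated to keep the dust out of the screws. Finish while still holding the outer lid up in the gripper, roughly level and well clear above the inner lid's knob; do not drop the lids, and do not shift the tin or the things lying around.

Things in the scene. Friction and masses are not known exactly. Their poses are not given: they have to be found in the camera images.
- hanger: Fixed lid hanger: plywood foot 150 x 110 x 14 mm, thin steel post 76 mm behind the origin (own +x), and on the post a flat steel fork that points along own -x, open at that end. Origin: on the worktop, under the axis where the knob hangs; z up. Nothing on it is higher than 124 mm.
- fork_seat (a point): Point between the prongs on the axis where the knob hangs, level with the prongs' upper faces, 120 mm above the worktop; axes as the hanger's. Prongs: 5 mm thick, 8 mm wide, 18 mm free between them (own y -9 to +9), tips at own x -26 mm with lips 4 mm high; a stop bar 4 mm high stands behind the knob at x +20 mm.
- fork_mouth (a point): Point 105 mm out from fork_seat along the hanger's own -x, at the same height: drawn out to here the hanging lids are wholly clear of the prongs. To come off, the knob must rise more than 4 mm to pass the lips but less than 14 mm, when the outer lid's collar meets the prongs from below (9 mm is right), then go straight out.
- inner_lid: Loose round inner lid, dark steel, 0.2 kg. Origin: centre of its underside; z up. From below: spigot 76 mm diameter, 12 mm deep, lower 5 mm tapered; flange 95 mm diameter, 12 to 17 mm; neck 10 mm diameter to 54 mm; wooden knob 30 mm diameter, 54 to 78 mm. Knob hangs on the prongs, origin 66 mm above the worktop. Seated, its flange lies on the tin's rim, origin 63 mm above the tin's.
- knob (a point): Centre of the inner lid's wooden knob (30 mm diameter, 24 mm high), 66 mm above the inner lid's origin. Lifting by it brings the outer lid too.
- outer_lid: Loose round outer lid, aluminium, 105 mm diameter, 0.1 kg, lying on the inner lid's flange with 2.5 mm side play. Origin: centre of the skirt's lower edge; z up. Skirt 0 to 10 mm, flat top at 14 mm, 40 mm hole that passes the knob, round it a collar 48 mm outside diameter, 14 to 28 mm, to grip. Nested, its origin is 7 mm above the inner lid's and the collar ends 19 mm below the knob.
- tin: Loose round steel tin with a layer of screws in it, open at the top, 88 mm outside diameter, 75 mm high, mouth 82 mm diameter, free depth over 35 mm, about 1.2 kg. Origin: centre of its underside; z up.
- tape_measure: Bystander: yellow tape measure, 34 x 97 x 69 mm. Origin: centre of its underside.
- masking_tape: Bystander: cream roll of masking tape lying flat, 100 mm diameter, 25 mm high. Origin: centre of its underside.
- screw_box: Bystander: brown cardboard box, 71 x 110 x 46 mm. Origin: centre of its underside.

How it is judged:
By the outcome, as a careful person would: the job done as asked, in the order asked, and still so for the second after the job is handed in, while the arm keeps its last pose, push and grip.
It also fails if it takes over 58 s, if anything falls off the work surface, if the arm or the gripper's body presses on something with over 40 N, if the wrist force passes 120 N, or if a joint passes its speed limit or range.

ROBOT

A 7-joint arm with a two-finger parallel gripper is mounted at the origin on a cart in front of the work surface, level with it; the furniture and walls round the work are solid. World frame = base frame: x ahead of the robot, y to its left, z up, the work surface at z = 0. Lengths are in m, angles in rad, forces in N, time in s.
With the tool pointing down it reaches from about 0.425 to 0.875 m from the base axis. Payload 4.7 kg.
Tool frame: the origin (TCP) lies midway between the tips of the shut fingers; the grasp point (between the pads) lies 19 mm behind it; z points along the fingers, y is the line along which they close (so a half turn about z gives the same grasp; the last joint's range is limited). The gripper opens to 87 mm and grips with 3 to 60 N. Pads are 19 mm wide; open, the fingers measure 117 mm over their backs; the gripper's body (75 mm by 190 mm) begins 51 mm behind the grasp point.
Start: joints at [-1.285, 0.321, -0.07, 1.45, 0.023, 1.371, -0.057], TCP at [0.175, 0.626, 0.223] pointing down, gripper open.
Joint ranges: [-2.86, 2.86], [-0.3, 2.09], [-1.38, 1.24], [0.06, 2.45], [-1.56, 4.7], [0.09, 2.05], [-2.69, 2.69]. Speed limits (rad/s): [2.57, 2.57, 3.14, 3.14, 3.14, 3.14, 3.14].

INTERFACE

Orientations are given as a rotation vector (axis times angle).
In Python, from bench import ctrl gives the robot as it stands.
- The arm moves only by the tool inch_along, called as a command line: name --argument value ..., lists and objects as JSON in quotes. Schema: {"type":"object","properties":{"motion":{"type":"object","properties":{"tx":{"type":"array","items":{"type":"number"},"minItems":1,"maxItems":20},"ty":{"type":"array","items":{"type":"number"},"minItems":1,"maxItems":20},"tz":{"type":"array","items":{"type":"number"},"minItems":1,"maxItems":20},"twist":{"type":"array","items":{"type":"number"},"minItems":1,"maxItems":20},"aperture":{"type":"array","items":{"type":"number"},"minItems":1,"maxItems":20}},"additionalProperties":false,"required":["tx","ty","tz","twist","aperture"]},"clamp_n":{"type":"number"},"only":{"type":"string"},"quiet":{"type":"boolean"},"lines":{"type":"string"}},"required":["motion"],"additionalProperties":false}. motion is an object with one list for each field, all of the same length, 1 to 20, a row being the entries at one place: tx, ty, tz (the shift in parts of the range, where 1.0 means 0.4 m), twist (a turn about the tool's z in normalised numbers (1 is pi rad)), aperture (the opening from 0.0 (shut) to 1.0 (fully open)); each row is the pose to reach, as a shift and turn from the pose commanded when the call began, along the tool's axes at that moment; what a row does not reach only later rows make up. A row lasts 1/10 s, in which the tool goes at most 0.05 m and 0.15 rad, less where a joint would pass 70% of its speed; a pose out of reach is approached as far as the arm can. The fingers move at their own pace and stop on an object; clamp_n is the grip in N (left out, the last holds). Time passes only in rows, so rows that do not move let the fingers close. The tool returns the time, the measured TCP pose, the force, the opening and the grip force at its end. only (a regular expression) keeps the lines of the reply that match it, lines (a string "A,B") keeps lines A to B, and quiet returns only ok. Input that does not fit is refused with a message, and nothing moves.
- ctrl.get_state(): the state, without advancing time (a new reading comes with each control period).
- ctrl.get_image(name): name is "scene" or "top"; returns the picture (400x640x3 uint8, red, green, blue); there is no depth.
- ctrl.camera_model(name): a dict with "vertical_fov" (degrees; the focal length in pixels is half the picture's height over the tangent of half this angle, whatever the lens; pixels are square), "cx", "cy" (the principal point, pixels), "k1" (the pictures are not rectified: a ray, as slopes to the right and down, at radius r is drawn at 1 + k1 r^2 times it, then the intrinsics apply), "rvec" (rotation vector, rad) and "tvec" (3), from world to camera coordinates, as OpenCV has them. Camera axes: x right, y down, z forward; pixel columns grow to the right and rows downward; lengths in m; the calibration is good to about 2 mm. A picture is of the moment at which its call begins. camera_model takes no time and is no camera call.
- ctrl.close_job(): hands the job in; it is judged then, once.
The state is a dict: "time": time; "joint_positions": joint angles; "qd": joint speeds; "joint_torque": joint torques, N m; "position": TCP position; "tool_rot": TCP orientation; "ft_force": force on the tool from outside, world axes, zero at the start; "torque": the same for the moment, N m; "grip_width": opening from 0.0 (shut) to 1.0 (fully open); "grip_force": force on a finger pad.
Only numpy, scipy, OpenCV 4.12 (cv2) and the standard library are available. Lean on these libraries where they do the work, as an engineer would, in place of code of your own. Each camera call takes 0.05 s, during which the arm holds its last target. There are 200 camera calls.

## Working session

There is one attempt and no reset: what is moved stays moved. The work goes in short steps, Python scripts to look and compute and a tool call to move; the robot and the scene stay as the last step left them, time stands still between calls to the robot, and variables do not carry over. Pictures are saved under pics/ and viewed, at most 10 in all, crops included, and the job is handed in when it is done.

```bash
ls; mkdir -p pics
```

Run:
```python
from bench import ctrl
import cv2
for n in("scene","top"):
    cv2.imwrite(f"pics/{n}0.png",ctrl.get_image(n)[:,:,::-1]); print(ctrl.camera_model(n))
s=ctrl.get_state();print(s["time"],s["position"],s["tool_rot"],s["grip_width"],s["ft_force"])
```

```text
bench.py
pics
{'vertical_fov': 50.85900551249165, 'cx': 312.8005258398916, 'cy': 207.68046418930584, 'k1': 0.007980357128084752, 'rvec': array([ 0.48713596,  2.62346958, -1.35921961]), 'tvec': array([0.5919561 , 0.01439736, 1.10646594])}
{'vertical_fov': 50.31451741279345, 'cx': 317.5164022411046, 'cy': 207.71340282088624, 'k1': -0.06804632565932808, 'rvec': array([ 2.21695258, -2.16735595,  0.08876658]), 'tvec': array([-0.1188038 ,  0.61556869,  1.37254963])}
0.1 [0.17441548 0.62564411 0.22160238] [-4.25556096e-01 -3.11248618e+00  2.66455548e-03] 1.0017140461904275 [-0.71256083  0.5909941   0.46816249]
```

View pics/scene0.png

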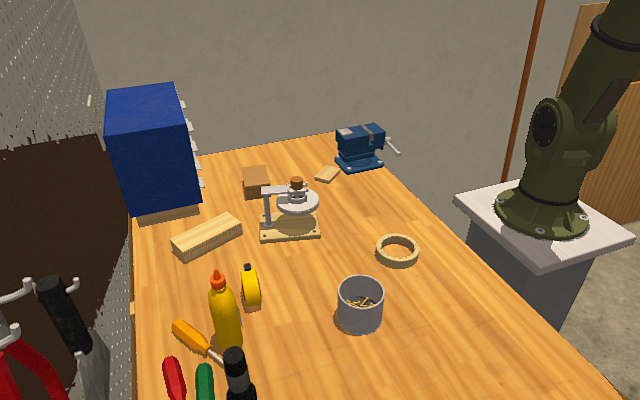

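View pics/top0.png

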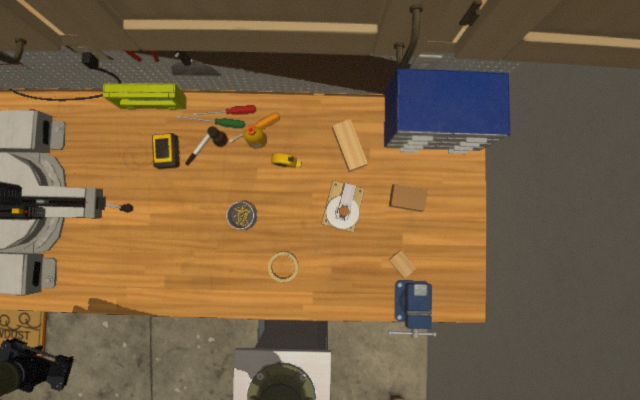

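Scene: hanger with lids at (296,200), tin at (360,300). Top: lids at (343,212), tin at (241,215). I'll enlarge both.

Run:
```python
import cv2
a=cv2.imread("pics/top0.png");b=cv2.imread("pics/scene0.png")
cv2.imwrite("pics/t1.png",cv2.resize(a[170:250,215:375],None,fx=5,fy=5,interpolation=cv2.INTER_CUBIC))
cv2.imwrite("pics/s1.png",cv2.resize(b[160:340,240:420],None,fx=3.3333,fy=3.3333,interpolation=cv2.INTER_CUBIC))
```

```text
(no output)
```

View pics/t1.png

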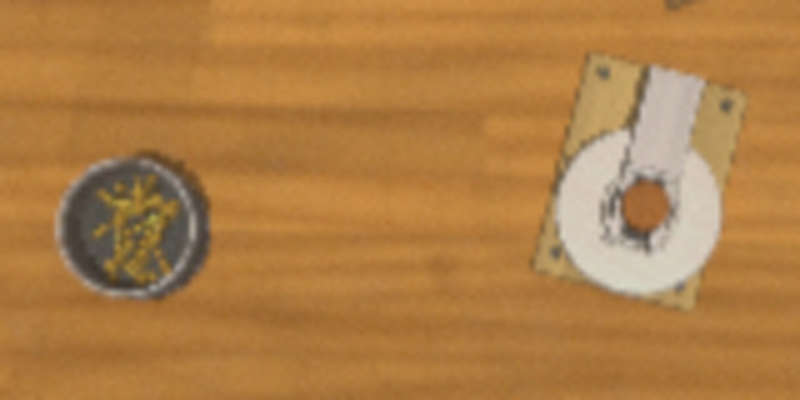

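View pics/s1.png

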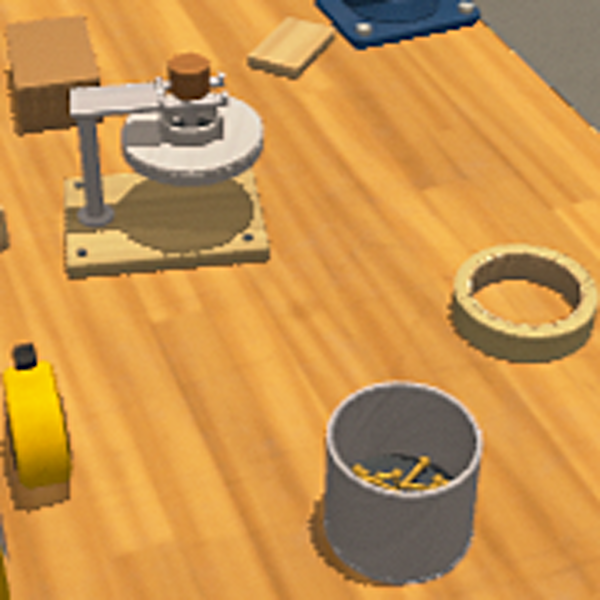

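Create m.py:
```python
import numpy as np,cv2
from bench import ctrl
from scipy.optimize import least_squares
def proj(n,P):
    m=ctrl.camera_model(n);f=200/np.tan(np.radians(m["vertical_fov"]/2))
    K=np.array([[f,0,m["cx"]],[0,f,m["cy"]],[0,0,1]])
    return cv2.projectPoints(np.asarray(P,float).reshape(-1,1,3),m["rvec"],m["tvec"],K,np.array([m["k1"],0,0,0.]))[0][:,0]
T=lambda p:np.array([215,170])+(np.asarray(p,float)+.5)/5-.5
S=lambda p:np.array([240,160])+(np.asarray(p,float)+.5)/3.3333-.5
t=np.linspace(0,2*np.pi,180)
def circ(x,y,z,r): return np.c_[x+r*np.cos(t),y+r*np.sin(t),0*t+z]
def ext(uv): return np.array([uv[:,0].min(),uv[:,0].max(),uv[:,1].min(),uv[:,1].max()])
def exts(f,l,r,to,b):
    p=f([[l,to],[r,b]]);return np.array([p[0,0],p[1,0],p[0,1],p[1,1]])
def fit(obs,x0=(.6,.1)):
    # obs: cam, list of (z,r), extents(nan=skip)
    def res(x):
        o=[]
        for n,zr,e in obs:
            d=ext(proj(n,np.vstack([circ(*x,z,r) for z,r in zr])))-e;o+=list(d[~np.isnan(d)])
        return np.array(o)
    s=least_squares(res,x0);return s.x,res(s.x).round(1)
```

Run:
```python
from m import *
n=np.nan
tt=[(.075,.044)];ts=[(.075,.044)]
oT=("top",tt,exts(T,57,201,155,298));oS=("scene",ts,exts(S,327,482,381,494))
for o in([oT],[oS],[oT,oS]):print("tin",*fit(o))
k=[(.144,.015),(.120,.015)]
oT=("top",k,exts(T,621,671,181,231));oS=("scene",k,exts(S,167,211,53,100))
for o in([oT],[oS],[oT,oS]):print("knob",*fit(o))
l=[(.087,.0525),(.073,.0525)]
oT=("top",l,exts(T,556,722,n,297));oS=("scene",l,exts(S,121,264,n,186))
for o in([oT],[oS],[oT,oS]):print("lid",*fit(o))
px=T([[587,52],[747,92],[533,268],[690,310]])
L=np.array([[.1,.055],[.1,-.055],[-.05,.055],[-.05,-.055]])  # own frame guess, offset free
def w(x):
    c,s=np.cos(x[2]),np.sin(x[2]);q=(L+[x[3],0])@np.array([[c,s],[-s,c]]);return np.c_[q+x[:2],np.full(4,.014)]
f=lambda x:np.r_[(proj("top",w(x))-px).ravel(),100*(x[3]+.025)*0]
r=least_squares(lambda x:f([x[0],x[1],x[2],0]),[.6,.1,0]);print("foot",r.x,r.fun.round(1))
```

```text
tin [0.58627273 0.13782211] [ 0.4 -0.4  0.3 -0.3]
tin [0.58587748 0.13980239] [-0.2  0.2 -0.4  0.3]
tin [0.58588118 0.13911662] [ 0.  -0.9  0.4 -0.2 -0.4  0.  -0.6  0. ]
knob [ 0.6028602  -0.18292966] [-0.3  0.3 -0.2  0.2]
knob [ 0.60329058 -0.18176452] [ 0.1 -0.1 -0.6  0.5]
knob [ 0.60301203 -0.18257459] [-0.4  0.1 -0.3  0.2  0.1 -0.1 -0.8  0.4]
lid [ 0.6017279  -0.18235288] [-0.3  0.3 -0. ]
lid [ 0.60265427 -0.18185155] [-0.  0. -0.]
lid [ 0.60234143 -0.18228132] [-0.3  0.2 -0.2  0.   0.1 -0.1]
foot [ 0.60314995 -0.18136177 -0.23129817] [-0.  -0.4  0.1 -0.1 -0.6  0.2  0.4  0.2  0. ]
```

Add to m.py:
```python
from scipy.spatial.transform import Rotation as R
def plan(tgt,yaw=None):
    "shift in tool axes to tgt (TCP world); yaw = wanted world direction of tool y (mod pi)"
    s=ctrl.get_state();M=R.from_rotvec(s["tool_rot"]).as_matrix()
    print("pos",s["position"].round(4),"q7",round(s["joint_positions"][6],2),"tilt",M[:,2].round(4))
    y=np.arctan2(M[1,1],M[0,1]);print("shift",(M.T@(np.array(tgt)-s["position"])).round(4),"yaw",y.round(3))
    if yaw is not None: print("turn (about tool z, down):",-((yaw-y+np.pi/2)%np.pi-np.pi/2))
    for n in ("x","y"): print("tool",n,M[:,"xy".index(n)].round(3))
```

Run:
```python
from m import *
plan([.48,.25,.26]); plan([.603,-.1822,.22],np.pi/2-.231); print(ctrl.get_state()["position"])
```

```text
pos [0.1744 0.6256 0.2216] q7 -0.06 tilt [-4.0e-04 -1.7e-03 -1.0e+00]
shift [-0.3952 -0.2799 -0.0379] yaw 1.299
tool x [-0.963  0.268 -0.   ]
tool y [ 0.268  0.963 -0.002]
pos [0.1744 0.6256 0.2216] q7 -0.06 tilt [-4.0e-04 -1.7e-03 -1.0e+00]
shift [-0.6297 -0.6631  0.0028] yaw 1.299
turn (about tool z, down): -0.04076589542005293
tool x [-0.963  0.268 -0.   ]
tool y [ 0.268  0.963 -0.002]
[0.17441548 0.62564411 0.22160238]
```

The manual's scale: shifts go in shares of 0.4 m and turns go in shares of pi rad. Converting my numbers, -0.395 m / 0.4 = -0.9875, -0.04 m / 0.4 = -0.1.

inch_along --motion '{"tx": [-0.9875, -0.9875, -0.9875, -0.9875, -0.9875, -0.9875, -0.9875, -0.9875, -0.9875, -0.9875, -0.9875, -0.9875], "ty": [-0.7, -0.7, -0.7, -0.7, -0.7, -0.7, -0.7, -0.7, -0.7, -0.7, -0.7, -0.7], "tz": [-0.1, -0.1, -0.1, -0.1, -0.1, -0.1, -0.1, -0.1, -0.1, -0.1, -0.1, -0.1], "twist": [0, 0, 0, 0, 0, 0, 0, 0, 0, 0, 0, 0], "aperture": [1, 1, 1, 1, 1, 1, 1, 1, 1, 1, 1, 1]}'

```text
time: 1.3
position: [0.48, 0.2497, 0.2622]
tool_rot: [-0.429, -3.111, -0.0]
ft_force: [-0.9, 0.4, -0.4]
grip_width: 0.998
grip_force: 0.0
```

Run:
```python
from m import *
plan([.603,-.1822,.2],np.pi/2-.231)
```

```text
pos [0.48   0.2497 0.2622] q7 0.79 tilt [-8.e-04  1.e-04 -1.e+00]
shift [-0.2353 -0.3825  0.0621] yaw 1.297
turn (about tool z, down): -0.04295258638183652
tool x [-0.963  0.271  0.001]
tool y [ 0.271  0.963 -0.   ]
```

Converted, -0.382 m / 0.4 = -0.955, -0.235 m / 0.4 = -0.5875, -0.04 rad / 3.1416 = -0.0127.

inch_along --motion '{"tx": [-0.5875, -0.5875, -0.5875, -0.5875, -0.5875, -0.5875, -0.5875, -0.5875, -0.5875, -0.5875, -0.5875, -0.5875, -0.5875], "ty": [-0.955, -0.955, -0.955, -0.955, -0.955, -0.955, -0.955, -0.955, -0.955, -0.955, -0.955, -0.955, -0.955], "tz": [0, 0, 0, 0, 0, 0, 0, 0, 0, 0.155, 0.155, 0.155, 0.155], "twist": [-0.0127, -0.0127, -0.0127, -0.0127, -0.0127, -0.0127, -0.0127, -0.0127, -0.0127, -0.0127, -0.0127, -0.0127, -0.0127], "aperture": [1, 1, 1, 1, 1, 1, 1, 1, 1, 1, 1, 1, 1]}'

```text
time: 2.6
position: [0.6046, -0.178, 0.2014]
tool_rot: [0.357, 3.121, 0.002]
ft_force: [-0.0, -0.8, 1.0]
grip_width: 1.0
grip_force: 0.0
```

Run:
```python
from m import *
plan([.603,-.1822,.1245],np.pi/2-.231)
```

```text
pos [ 0.6046 -0.178   0.2014] q7 1.74 tilt [ 7.0e-04  1.1e-03 -1.0e+00]
shift [ 0.0006 -0.0045  0.0769] yaw 1.343
turn (about tool z, down): 0.0030950776466240892
tool x [-0.974  0.226 -0.   ]
tool y [0.226 0.974 0.001]
```

inch_along --motion '{"tx": [0, 0], "ty": [0, 0], "tz": [0, 0], "twist": [0, 0], "aperture": [1, 1]}'

```text
time: 2.8
position: [0.6048, -0.1799, 0.2025]
tool_rot: [0.36, 3.118, 0.001]
ft_force: [0.6, 0.8, -0.7]
grip_width: 0.999
grip_force: 0.0
```

Run:
```python
from m import *
plan([.603,-.1822,.1245],np.pi/2-.231)
```

```text
pos [ 0.6048 -0.1799  0.2025] q7 1.74 tilt [ 0.0031  0.     -1.    ]
shift [ 0.0014 -0.0027  0.078 ] yaw 1.341
turn (about tool z, down): 0.0008990606103673748
tool x [-0.974  0.228 -0.003]
tool y [0.228 0.974 0.001]
```

Converted, 0.075 m / 0.4 = 0.1875, 0.001 m / 0.4 = 0.0025.

inch_along --motion '{"tx": [0.0025, 0.0025, 0.0025, 0.0025, 0.0025], "ty": [-0.0063, -0.0063, -0.0063, -0.0063, -0.0063], "tz": [0.1, 0.1625, 0.1875, 0.1875, 0.1875], "twist": [0, 0, 0, 0, 0], "aperture": [1, 1, 1, 1, 1]}'

```text
time: 3.3
position: [0.6032, -0.1831, 0.1272]
tool_rot: [0.363, 3.118, -0.0]
ft_force: [0.6, 0.3, 0.6]
grip_width: 1.001
grip_force: 0.0
```

Run:
```python
from m import *
plan([.603,-.1822,.1245],np.pi/2-.231)
cv2.imwrite("pics/s2.png",cv2.resize(ctrl.get_image("scene")[150:250,230:350,::-1],None,fx=6,fy=6,interpolation=cv2.INTER_CUBIC))
plan([.603,-.1822,.1245],np.pi/2-.231)
```

```text
pos [ 0.6032 -0.1831  0.1272] q7 1.77 tilt [ 2.4e-03 -4.0e-04 -1.0e+00]
shift [0.0004 0.0008 0.0027] yaw 1.339
turn (about tool z, down): -0.0005414234942209273
tool x [-0.973  0.229 -0.002]
tool y [0.229 0.973 0.   ]
pos [ 0.6034 -0.1832  0.1275] q7 1.77 tilt [ 3.1e-03 -6.0e-04 -1.0e+00]
shift [0.0006 0.0009 0.003 ] yaw 1.339
turn (about tool z, down): -0.0006115109303950206
tool x [-0.973  0.23  -0.003]
tool y [0.23  0.973 0.   ]
```

View pics/s2.png

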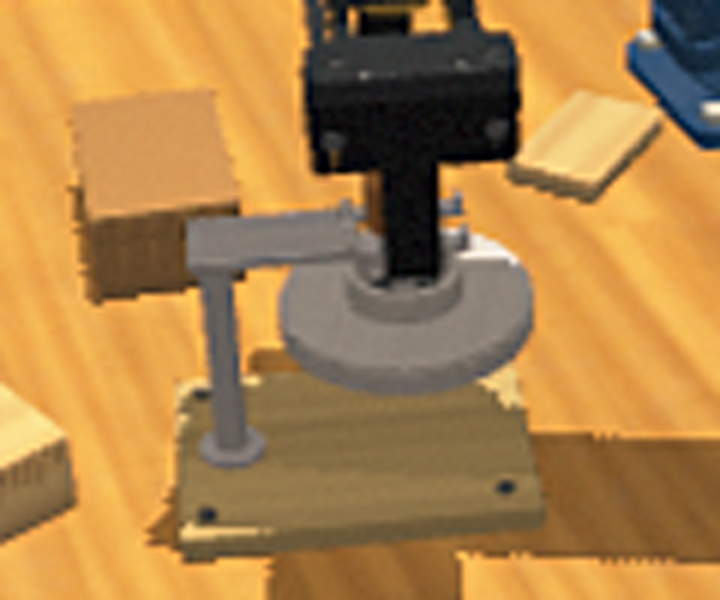

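The finger stands beside the knob at about (410,230), above the prongs and clear of them. Now I'll close on the knob.

Converted, 0.0025 m / 0.4 = 0.0063, 0.0005 m / 0.4 = 0.0013.

inch_along --motion '{"tx": [0.0013, 0.0013, 0.0013, 0.0013, 0.0013, 0.0013, 0.0013, 0.0013, 0.0013, 0.0013], "ty": [0.0013, 0.0013, 0.0013, 0.0013, 0.0013, 0.0013, 0.0013, 0.0013, 0.0013, 0.0013], "tz": [0.0063, 0.0063, 0.0063, 0.0063, 0.0063, 0.0063, 0.0063, 0.0063, 0.0063, 0.0063], "twist": [0, 0, 0, 0, 0, 0, 0, 0, 0, 0], "aperture": [1, 0.2, 0.2, 0.2, 0.2, 0.2, 0.2, 0.2, 0.2, 0.2]}' --clamp_n 35

```text
time: 4.35
position: [0.6019, -0.1819, 0.1231]
tool_rot: [0.363, 3.12, 0.001]
ft_force: [0.1, 1.0, -0.3]
grip_width: 0.335
grip_force: 35.0
```

Converted, -0.009 m / 0.4 = -0.0225, -0.006 m / 0.4 = -0.015.

inch_along --motion '{"tx": [0, 0, 0, 0, 0, 0], "ty": [0, 0, 0, 0, 0, 0], "tz": [-0.0075, -0.015, -0.0225, -0.0225, -0.0225, -0.0225], "twist": [0, 0, 0, 0, 0, 0], "aperture": [0.2, 0.2, 0.2, 0.2, 0.2, 0.2]}' --clamp_n 35

```text
time: 4.95
position: [0.6016, -0.1822, 0.1319]
tool_rot: [-0.363, -3.12, -0.0]
ft_force: [-0.3, 0.1, -3.8]
grip_width: 0.334
grip_force: 35.0
```

```bash
python3 - <<'E'
from m import *
s=np.array([.603,-.182]);o=np.array([-np.cos(.231),np.sin(.231)])*.15
p=ctrl.get_state()["position"];plan([p[0]+o[0],p[1]+o[1],p[2]])
cv2.imwrite("pics/s3.png",cv2.resize(ctrl.get_image("scene")[150:250,230:350,::-1],None,fx=6,fy=6,interpolation=cv2.INTER_CUBIC))
E
```

```text
pos [ 0.6016 -0.1822  0.1319] q7 1.76 tilt [-2.e-04  1.e-04 -1.e+00]
shift [ 1.5e-01 -1.0e-04  0.0e+00] yaw 1.339
tool x [-0.973  0.23   0.   ]
tool y [0.23  0.973 0.   ]
```

View pics/s3.png

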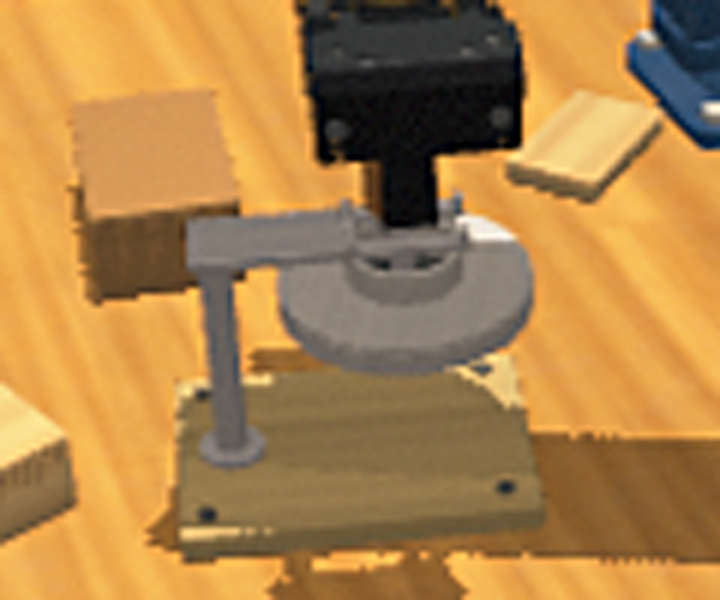

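The lids rose about 9 mm: the skirt's lower edge moved from row 390 to 372, and the collar is still below the prongs. Now straight out.

Converted, 0.12 m / 0.4 = 0.3, 0.105 m / 0.4 = 0.2625.

inch_along --motion '{"tx": [0.0125, 0.0375, 0.0625, 0.0875, 0.1125, 0.1375, 0.1625, 0.1875, 0.2125, 0.2375, 0.2625, 0.2875, 0.3, 0.3, 0.3], "ty": [0, 0, 0, 0, 0, 0, 0, 0, 0, 0, 0, 0, 0, 0, 0], "tz": [0, 0, 0, 0, 0, 0, 0, 0, 0, 0, 0, 0, 0, 0, 0], "twist": [0, 0, 0, 0, 0, 0, 0, 0, 0, 0, 0, 0, 0, 0, 0], "aperture": [0.2, 0.2, 0.2, 0.2, 0.2, 0.2, 0.2, 0.2, 0.2, 0.2, 0.2, 0.2, 0.2, 0.2, 0.2]}' --clamp_n 35

```text
time: 6.5
position: [0.4854, -0.1547, 0.1323]
tool_rot: [0.363, 3.12, 0.0]
ft_force: [0.2, 0.8, -3.7]
grip_width: 0.335
grip_force: 35.0
```

```bash
python3 - <<'E'
from m import *
plan([.586,.139,.2])
E
```

```text
pos [ 0.4854 -0.1547  0.1323] q7 1.65 tilt [ 0.001 -0.    -1.   ]
shift [-0.0305  0.309  -0.0676] yaw 1.339
tool x [-0.973  0.23  -0.001]
tool y [0.23  0.973 0.   ]
```

Converted, 0.309 m / 0.4 = 0.7725, -0.04 m / 0.4 = -0.1.

inch_along --motion '{"tx": [0, 0, 0, -0.005, -0.0125, -0.0175, -0.025, -0.03, -0.0375, -0.0425, -0.05, -0.0575, -0.065, -0.0725, -0.075, -0.075, -0.075, -0.075], "ty": [0, 0, 0.05, 0.1125, 0.175, 0.2375, 0.3, 0.3625, 0.425, 0.4875, 0.55, 0.6125, 0.675, 0.725, 0.7575, 0.7725, 0.7725, 0.7725], "tz": [-0.05, -0.1, -0.15, -0.15, -0.15, -0.15, -0.15, -0.15, -0.15, -0.15, -0.15, -0.15, -0.15, -0.15, -0.15, -0.15, -0.15, -0.15], "twist": [0, 0, 0, 0, 0, 0, 0, 0, 0, 0, 0, 0, 0, 0, 0, 0, 0, 0], "aperture": [0.2, 0.2, 0.2, 0.2, 0.2, 0.2, 0.2, 0.2, 0.2, 0.2, 0.2, 0.2, 0.2, 0.2, 0.2, 0.2, 0.2, 0.2]}' --clamp_n 35

```text
time: 8.3
position: [0.5851, 0.1376, 0.1921]
tool_rot: [-0.366, -3.12, 0.001]
ft_force: [-0.6, -0.2, -4.3]
grip_width: 0.334
grip_force: 35.0
```

```bash
python3 - <<'E'
from m import *
for i in range(2):
    a,b=ctrl.get_image("scene"),ctrl.get_image("top");plan([.586,.139,.15])
a=cv2.resize(a[190:340,290:440],None,fx=3.9,fy=3.9,interpolation=cv2.INTER_CUBIC);b=cv2.resize(b[180:250,200:270],(585,585),interpolation=cv2.INTER_CUBIC)
cv2.imwrite("pics/s4.png",cv2.resize(a[:,:,::-1],(585,585)))
cv2.imwrite("pics/t4.png",b[:,:,::-1])
E
```

```text
pos [0.5852 0.1375 0.1922] q7 1.14 tilt [ 1.e-04 -4.e-04 -1.e+00]
shift [-0.0005  0.0016  0.0422] yaw 1.337
tool x [-0.973  0.232 -0.   ]
tool y [ 0.232  0.973 -0.   ]
pos [0.5851 0.138  0.1923] q7 1.14 tilt [ 3.e-04  0.e+00 -1.e+00]
shift [-0.0006  0.0011  0.0423] yaw 1.338
tool x [-0.973  0.231 -0.   ]
tool y [0.231 0.973 0.   ]
```

View pics/s4.png

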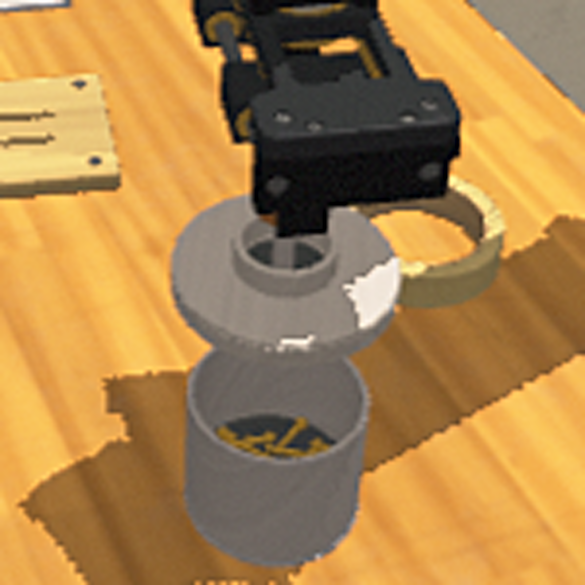

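Run:
```python
from m import *
n=np.nan
S4=lambda p:np.array([290,190])+(np.asarray(p,float)+.5)/3.9-.5
for h in(.139,.141,.143):print("lid",*fit([("scene",[(h,.0525),(h+.014,.0525)],exts(S4,172,401,n,357))]))
print("tin",*fit([("scene",[(0,.044),(.075,.044)],exts(S4,187,370,n,565))]))
```

```text
lid [0.58039975 0.1285046 ] [ 0. -0.  0.]
lid [0.58135243 0.1302135 ] [-0.1  0.1 -0. ]
lid [0.58230503 0.13192217] [-0.2  0.2 -0. ]
tin [0.58498072 0.13935918] [-0.3  0.3 -0. ]
```

View pics/t4.png

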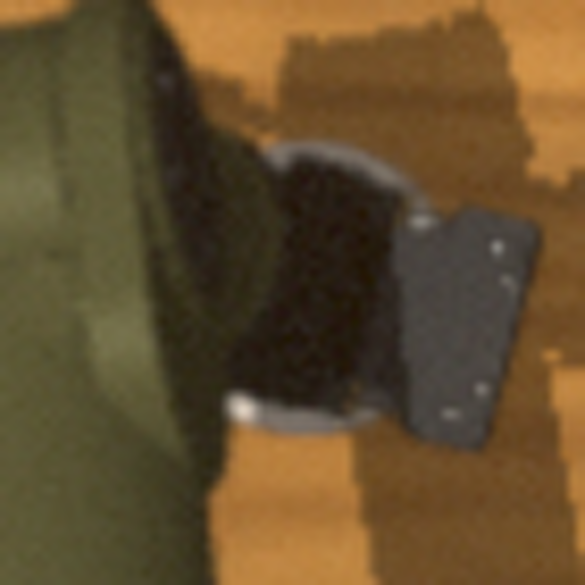

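The s4 view shows the lids hanging level above the tin. Their lower edge merges with the tin's grey wall near row 350, so that extent is unreliable. The top view is mostly hidden by the wrist, but the lid rim surrounds the gripper. I'll trust the kinematics and lower with force checks.

Converted, 0.053 m / 0.4 = 0.1325, 0.04 m / 0.4 = 0.1.

inch_along --motion '{"tx": [0, 0, 0, 0, 0], "ty": [0.0025, 0.0025, 0.0025, 0.0025, 0.0025], "tz": [0.05, 0.1, 0.1325, 0.1325, 0.1325], "twist": [0, 0, 0, 0, 0], "aperture": [0.2, 0.2, 0.2, 0.2, 0.2]}' --clamp_n 35

```text
time: 9.0
position: [0.5856, 0.1399, 0.1395]
tool_rot: [0.364, 3.12, 0.0]
ft_force: [0.1, -0.4, -3.0]
grip_width: 0.338
grip_force: 35.0
```

```bash
python3 - <<'E'
from m import *
a=ctrl.get_image("scene");plan([.585,.139,.133])
S4=np.array([290,190])
im=cv2.resize(a[190:340,290:440],None,fx=4,fy=4,interpolation=cv2.INTER_CUBIC)[:,:,::-1].copy()
im=cv2.convertScaleAbs(im,alpha=1.4)
p=ctrl.get_state()["position"]
def d(c,col):
    q=((proj("scene",c)-S4+.5)*4-.5);cv2.polylines(im,[np.round(q*16).astype(np.int32).reshape(-1,1,2)],True,col,1,cv2.LINE_AA,4)
h=p[2]-.058+.007;x,y=p[0]+.001,p[1]
d(circ(x,y,h,.0525),(0,0,255));d(circ(x,y,h+.014,.0525),(0,0,255));d(circ(x,y,h+.028,.024),(0,255,255))
d(circ(.586,.139,.075,.044),(0,255,0));d(circ(.586,.139,0,.044),(0,255,0))
cv2.imwrite("pics/s5.png",im)
E
```

```text
pos [0.5861 0.1401 0.1401] q7 1.15 tilt [ 1.6e-03  5.0e-04 -1.0e+00]
shift [ 0.0009 -0.0013  0.0071] yaw 1.339
tool x [-0.973  0.23  -0.001]
tool y [0.23  0.973 0.001]
```

View pics/s5.png

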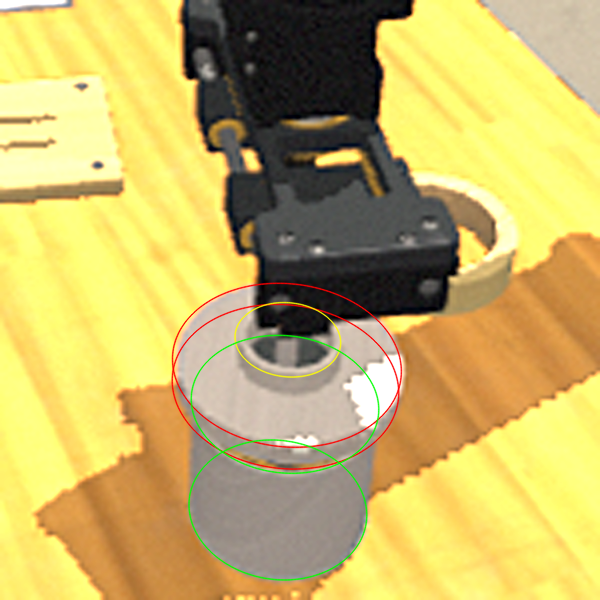

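The overlay matches the lid (left 172, right about 403) and the tin to within about 1 mm. I'll go down with a 1 mm correction in y.

Converted, 0.011 m / 0.4 = 0.0275, 0.01 m / 0.4 = 0.025.

inch_along --motion '{"tx": [0, 0, 0, 0, 0, 0, 0], "ty": [-0.0025, -0.0025, -0.0025, -0.0025, -0.0025, -0.0025, -0.0025], "tz": [0.005, 0.01, 0.015, 0.02, 0.025, 0.0275, 0.0275], "twist": [0, 0, 0, 0, 0, 0, 0], "aperture": [0.2, 0.2, 0.2, 0.2, 0.2, 0.2, 0.2]}' --clamp_n 35

```text
time: 9.75
position: [0.585, 0.1391, 0.1278]
tool_rot: [-0.363, -3.12, 0.0]
ft_force: [-0.3, -0.6, -2.3]
grip_width: 0.33
grip_force: 35.0
```

inch_along --motion '{"tx": [0, 0, 0], "ty": [0, 0, 0], "tz": [0.005, 0.0075, 0.0075], "twist": [0, 0, 0], "aperture": [0.2, 0.2, 0.2]}'

```text
time: 10.05
position: [0.585, 0.1391, 0.1248]
tool_rot: [-0.363, -3.12, 0.0]
ft_force: [1.2, 0.1, -2.8]
grip_width: 0.339
grip_force: 35.0
```

Converted, 0.0025 m / 0.4 = 0.0063, 0.002 m / 0.4 = 0.005.

inch_along --motion '{"tx": [0, 0, 0, 0], "ty": [0, 0, 0, 0], "tz": [0.0025, 0.005, 0.0063, 0.0063], "twist": [0, 0, 0, 0], "aperture": [0.2, 0.2, 0.2, 0.2]}'

```text
time: 10.45
position: [0.5851, 0.1391, 0.1225]
tool_rot: [-0.363, -3.12, 0.0]
ft_force: [-0.5, -0.2, -3.8]
grip_width: 0.336
grip_force: 35.0
```

inch_along --motion '{"tx": [0, 0, 0], "ty": [0, 0, 0], "tz": [0.0025, 0.0025, 0.0025], "twist": [0, 0, 0], "aperture": [0.2, 0.2, 0.2]}'

```text
time: 10.75
position: [0.5852, 0.1391, 0.1216]
tool_rot: [0.363, 3.12, 0.0]
ft_force: [0.1, -1.0, -3.5]
grip_width: 0.334
grip_force: 35.0
```

inch_along --motion '{"tx": [0, 0, 0], "ty": [0, 0, 0], "tz": [0.0025, 0.0025, 0.0025], "twist": [0, 0, 0], "aperture": [0.2, 0.2, 0.2]}'

```text
time: 11.05
position: [0.5851, 0.1391, 0.1205]
tool_rot: [-0.363, -3.12, 0.0]
ft_force: [-1.5, 0.2, -4.4]
grip_width: 0.336
grip_force: 35.0
```

Converted, 0.001 m / 0.4 = 0.0025.

inch_along --motion '{"tx": [0, 0, 0], "ty": [0, 0, 0], "tz": [0.0025, 0.0025, 0.0025], "twist": [0, 0, 0], "aperture": [0.2, 0.2, 0.2]}'

```text
time: 11.35
position: [0.5853, 0.1392, 0.12]
tool_rot: [0.363, 3.12, 0.001]
ft_force: [-0.7, -0.3, -0.0]
grip_width: 0.333
grip_force: 35.0
```

inch_along --motion '{"tx": [0, 0, 0], "ty": [0, 0, 0], "tz": [0.0025, 0.0025, 0.0025], "twist": [0, 0, 0], "aperture": [0.2, 0.2, 0.2]}'

```text
time: 11.65
position: [0.5854, 0.1392, 0.12]
tool_rot: [0.363, 3.12, 0.001]
ft_force: [-3.1, -1.4, 5.7]
grip_width: 0.336
grip_force: 35.0
```

Contact came at TCP z 0.120, as expected for a full seat. Releasing the knob.

Converted, -0.0005 m / 0.4 = -0.0013.

inch_along --motion '{"tx": [0, 0, 0, 0, 0, 0, 0], "ty": [0, 0, 0, 0, 0, 0, 0], "tz": [-0.0013, -0.0013, -0.0013, -0.0013, -0.0013, -0.0013, -0.0013], "twist": [0, 0, 0, 0, 0, 0, 0], "aperture": [0.2, 1, 1, 1, 1, 1, 1]}'

```text
time: 12.35
position: [0.5852, 0.1391, 0.119]
tool_rot: [0.363, 3.12, 0.0]
ft_force: [0.4, 0.0, -0.1]
grip_width: 0.794
grip_force: 0.0
```

Run:
```python
from m import *
a=ctrl.get_image("scene");plan([.586,.139,.0885])
S4=np.array([290,190])
im=cv2.resize(a[190:340,290:440],None,fx=4,fy=4,interpolation=cv2.INTER_CUBIC)[:,:,::-1].copy()
cv2.imwrite("pics/s6.png",im)
g=im[:,:,0].astype(int)
```

```text
pos [0.5852 0.1392 0.119 ] q7 1.16 tilt [-0.  0. -1.]
shift [-0.0009  0.      0.0305] yaw 1.339
tool x [-0.973  0.23   0.   ]
tool y [0.23  0.973 0.   ]
```

Converted, 0.029 m / 0.4 = 0.0725, 0.026 m / 0.4 = 0.065.

inch_along --motion '{"tx": [-0.0013, -0.0013, -0.0013, -0.0013, -0.0013, -0.0013, -0.0013, -0.0013], "ty": [0, 0, 0, 0, 0, 0, 0, 0], "tz": [0, 0, 0.025, 0.05, 0.065, 0.0725, 0.0725, 0.0725], "twist": [0, 0, 0, 0, 0, 0, 0, 0], "aperture": [1, 1, 1, 1, 1, 1, 1, 1]}'

```text
time: 13.2
position: [0.5858, 0.139, 0.0902]
tool_rot: [0.363, 3.12, 0.0]
ft_force: [-0.1, -0.1, 0.4]
grip_width: 1.002
grip_force: 0.0
```

Run:
```python
from m import *
plan([.586,.139,.0885])
```

```text
pos [0.5858 0.139  0.0902] q7 1.17 tilt [ 3.e-04  0.e+00 -1.e+00]
shift [-0.0002  0.      0.0017] yaw 1.339
tool x [-0.973  0.23  -0.   ]
tool y [0.23  0.973 0.   ]
```

Converted, 0.0025 m / 0.4 = 0.0063.

inch_along --motion '{"tx": [0, 0, 0, 0, 0, 0, 0, 0, 0], "ty": [0, 0, 0, 0, 0, 0, 0, 0, 0], "tz": [0.0063, 0.0063, 0.0063, 0.0063, 0.0063, 0.0063, 0.0063, 0.0063, 0.0063], "twist": [0, 0, 0, 0, 0, 0, 0, 0, 0], "aperture": [1, 1, 0.3, 0.3, 0.3, 0.3, 0.3, 0.3, 0.3]}' --clamp_n 25

```text
time: 14.1
position: [0.5857, 0.139, 0.0876]
tool_rot: [0.363, 3.12, 0.0]
ft_force: [-0.4, -0.4, 0.2]
grip_width: 0.534
grip_force: 25.0
```

Converted, -0.13 m / 0.4 = -0.325, -0.125 m / 0.4 = -0.3125.

inch_along --motion '{"tx": [0, 0, 0, 0, 0, 0, 0, 0, 0, 0, 0, 0, 0, 0, 0, 0, 0, 0, 0, 0], "ty": [0, 0, 0, 0, 0, 0, 0, 0, 0, 0, 0, 0, 0, 0, 0, 0, 0, 0, 0, 0], "tz": [-0.005, -0.0125, -0.025, -0.0375, -0.05, -0.0625, -0.0875, -0.1125, -0.1375, -0.1625, -0.1875, -0.2125, -0.2375, -0.2625, -0.2875, -0.3125, -0.325, -0.325, -0.325, -0.325], "twist": [0, 0, 0, 0, 0, 0, 0, 0, 0, 0, 0, 0, 0, 0, 0, 0, 0, 0, 0, 0], "aperture": [0.3, 0.3, 0.3, 0.3, 0.3, 0.3, 0.3, 0.3, 0.3, 0.3, 0.3, 0.3, 0.3, 0.3, 0.3, 0.3, 0.3, 0.3, 0.3, 0.3]}' --clamp_n 25

```text
time: 16.1
position: [0.5853, 0.1389, 0.2169]
tool_rot: [-0.363, -3.12, 0.001]
ft_force: [-0.3, 0.7, -0.7]
grip_width: 0.535
grip_force: 25.0
```

Run:
```python
from m import *
a=ctrl.get_image("scene");cv2.imwrite("pics/s7.png",cv2.resize(a[130:340,210:440,::-1],None,fx=2.8,fy=2.8,interpolation=cv2.INTER_CUBIC))
```

```text
(no output)
```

View pics/s7.png

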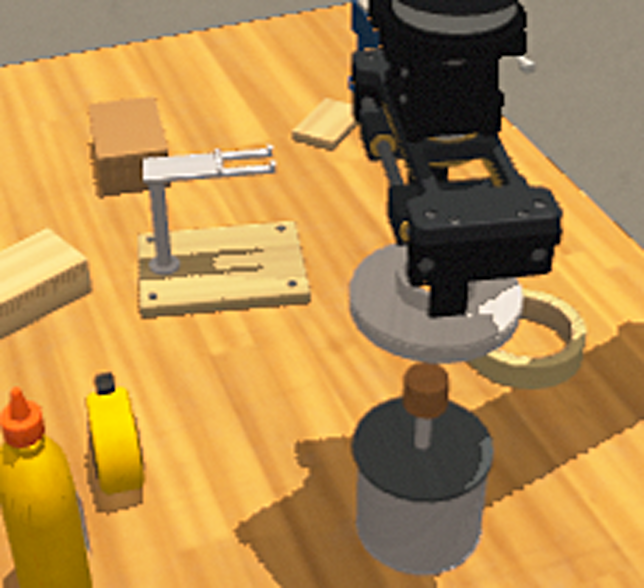

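The outer lid is held level at (435,300), well above the knob at (425,388). The inner lid sits flat on the tin at (422,450), and nothing else has moved.

```bash
python3 -c "
from bench import ctrl
print(ctrl.close_job())"
```

```text
the job is handed in; nothing more can be done
None
```

The job is handed in: the inner lid is seated in the tin and the gripper holds the outer lid level, about 6 cm above the knob, with nothing else seen to have moved, at 16 s of the 58 s allowed.

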